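Zero the day dial and snap the valve cap onto the food box

TASK

Close up the blue-lidded food box for storage: first turn the dial on its lid until the red pointer stands at the long red zero mark, then put the orange cap upright over the steel valve stud and press it down until it clicks, and keep pressing on past the click so that it squeezes the black rubber seal firmly. Do not let go: finish with the gripper still holding the cap pressed down, the dial still at zero, and the spice jar, tin and beaker left standing where they are.

Things in the scene. Friction and masses are not known exactly. Their poses are not given: they have to be found in the camera images.
- food_box: shallow food storage box with a blue lid, 110 (its x) x 200 (its y) x 55 mm, fixed to the worktop, long side across the robot's view; origin at the centre of its underside, z up. On the lid, at its y = +55 mm, the steel valve stud with the black rubber seal; at its y = -55 mm the dial. A tall tap stands left of the work, at about x 0.62, y 0.18 m: swing in above or short of it
- stud_seat (a point): point on the stud's axis level with the seal's free upper face, 5 mm above the lid (60 mm above the worktop); axes as the box. The stud is 17 mm across and rises 17 mm above this point, its top 5 mm tapering to 8 mm. Four sprung balls in it, centres 8 mm above this point, stand out to 25 mm across. The cap's rim lands here just after the click, which comes with the rim 5 mm higher
- seal (a joint): squeeze of the rubber seal (black disc 46 mm across) under the cap, m: 0 free, grows as it is pressed down, at most 0.004; a spring of 3.5 N per mm
- dial (a joint): angle of the dial, rad: 0 when its red pointer stands at the long red zero mark on the far (+x of the box) side of the white scale; positive with the pointer turned anticlockwise seen from above. Stops at -2 and +2. Light even friction (about 0.05 N m), stays where it is left
- dial_grip (a point): point on the dial's vertical axis, 18 mm above the lid, inside its grey bar grip; axes as the box, not turning with the dial. The bar is 42 mm long along the pointer, 12 mm wide, its top 28 mm above the lid; under it a black disc 51 mm across, top 8 mm above the lid, and the white scale ring, 78 mm across, 2 mm high
- cap: loose orange snap cap, 39 mm across, 40 mm high, 28 to 56 g, standing open end down; origin at the centre of its lower rim, z up. Top 16 mm solid; below it a 24 mm deep hollow with a rounded lip of 21 mm bore inside the rim. Pushed over the stud, the lip meets the balls with the rim 10 mm above stud_seat; the force climbs to about 12 N, then drops at the click and the balls draw it down
- spice_jar: bystander: the glass spice jar with a yellow cap that stands on the wooden worktop behind the box (not those on the sill), 42 mm across, 96 mm high, origin at the centre of its underside
- tuna_tin: bystander: flat food tin, 86 mm across, 40 mm high, origin at the centre of its underside
- white_beaker: bystander: plain white beaker, 85 mm across, 96 mm high, origin at the centre of its underside
Not all that is in view belongs to the job. There is more than one size of the cap; the one meant has the size given above.

How it is judged:
By the outcome, as a careful person would: the job done as asked, in the order asked, and still so for the second after the job is handed in, while the arm keeps its last pose, push and grip.
It also fails if it takes over 61 s, if anything falls off the work surface, if the arm or the gripper's body presses on something with over 40 N, if the wrist force passes 120 N, or if a joint passes its speed limit or range.

ROBOT

A 6-joint arm with a two-finger parallel gripper is mounted at the origin on a cart in front of the work surface, level with it; the furniture and walls round the work are solid. World frame = base frame: x ahead of the robot, y to its left, z up, the work surface at z = 0. Lengths are in m, angles in degrees, forces in N, time in s.
With the tool pointing down it reaches from about 0.3 to 0.75 m from the base axis. Payload 8.5 kg.
Tool frame: the origin (TCP) lies on the centre line of the jaws, within the pads' length; the fingertips stand 14 mm ahead of it and the grasp point (between the pads) lies 5 mm behind it; z points along the fingers, x is the direction in which the jaws open and shut, and the axes are right-handed (so a half turn about z gives the same grasp; the last joint's range is limited). The gripper opens to 85 mm and grips with 20 to 120 N. Pads are 22 mm wide; open, the fingers measure 114 mm over their backs; the gripper's body (76 mm by 85 mm) begins 54 mm behind the grasp point. The pads swing forward as they close: fully open they stand 13 mm farther back than shut.
Start: joints at [-78.913, 21.807, 74.336, -0, 83.858, -12.336], TCP at [0.219, -0.505, 0.245] pointing down, gripper open.
Joint ranges: [-178.18, 178.18], [-50.72, 133.34], [12.68, 142.11], [-81.47, 261.47], [9.98, 163.14], [-165.26, 165.26]. Speed limits (degrees/s): [136.94, 136.94, 180, 180, 180, 180].

INTERFACE

Orientations are given as a 3x3 rotation matrix whose columns are the frame's x, y, z axes.
In Python, from rig import * gives the robot as it stands.
- The arm moves only by the shell command python3 -m crank 'ROWS' [FORCE]. ROWS is JSON, one flat list of numbers, 7 for each row, row after row: the turn, a rotation vector about the world's x, y, z in rad, then the shift along the world's x, y, z in m, then the opening in per cent of the stroke, from 0 (shut) to 100 (fully open). A call has 1 to 20 rows; each row shifts and turns the commanded pose from where the row before left it; what a row does not reach is not made up. A row lasts 1/10 s, in which the tool goes at most 50 mm and 8.59 degrees, less where a joint would pass 70% of its speed; a pose out of reach is approached as far as the arm can. A call is refused whole if a number of a shift passes 0.05 or a number of a turn 0.15, either way. A call with a gripper value outside its range is refused whole. The fingers move at their own pace and stop on an object; FORCE is the grip in N (left out, the last holds). Time passes only in rows, so rows that do not move let the fingers close. It gives the time, the measured TCP pose, the force and the opening at its end, in the units of the state.
- observe(): the state, without advancing time (a new reading comes with each control period).
- get_image(name): name is "scene" or "top" or "wrist"; returns a dict with "frame" (420x560x3 uint8, red, green, blue), "fov_y" (degrees; the focal length in pixels is half the picture's height over the tangent of half this angle, whatever the lens; pixels are square), "cx", "cy" (the principal point, pixels), "world_to_cam" (4x4, takes a point from world to camera coordinates). Camera axes: x right, y up, looking along -z (the intrinsics and any distortion apply to the point x, -y, -z); pixel columns grow to the right and rows downward; lengths in m; the calibration is good to about 2 mm. The wrist camera is an equidistant fisheye: a pixel r from the principal point sees the ray r / f radians off the axis. A picture is of the moment at which its call begins. There is no depth.
- close_job(): hands the job in, once; it reports no verdict.
The state is a dict: "time_s": time; "q": joint angles; "qvel": joint speeds; "joint_efforts": joint torques, N m; "position": TCP position; "tool_rot": TCP orientation; "ft_force": force on the tool from outside, world axes, zero at the start; "wrist_torque": the same for the moment, N m; "grip_width": finger opening in m.
Only numpy, scipy, OpenCV 4.12 (cv2) and the standard library are available. Lean on these libraries where they do the work, as an engineer would, in place of code of your own. Each camera call takes 0.05 s, during which the arm holds its last target. There are 200 camera calls.

## Working session

There is one attempt and no reset: what is moved stays moved. The work goes in short steps, Python scripts to look and compute and a shell command to move; the robot and the scene stay as the last step left them, time stands still between calls to the robot, and variables do not carry over. Pictures are saved under pics/ and viewed, about 8 in all and at most 12, crops included, and the job is handed in when it is done.

```bash
ls; mkdir -p pics
cat > h.py <<'E'
from rig import *
import numpy as np, cv2
def save(name,fn):
    d=get_image(name); cv2.imwrite('pics/'+fn+'.png',d['frame'][:,:,::-1]); np.save('pics/'+fn+'.npy',d,allow_pickle=True); return d
def load(fn): return np.load('pics/'+fn+'.npy',allow_pickle=True).item()
def crop(fn,u0,v0,u1,v1,k,out):
    im=cv2.imread('pics/'+fn+'.png')[v0:v1,u0:u1]; cv2.imwrite('pics/'+out+'.png',cv2.resize(im,None,fx=k,fy=k,interpolation=cv2.INTER_CUBIC))
def ray(d,u,v,fish=False):
    h=d['frame'].shape[0]; f=h/2/np.tan(np.radians(d['fov_y']/2)); x=(u-d['cx'])/f; y=(v-d['cy'])/f
    if fish:
        r=np.hypot(x,y)+1e-12; c=np.array([np.sin(r)*x/r,-np.sin(r)*y/r,-np.cos(r)])
    else: c=np.array([x,-y,-1.])
    W=np.array(d['world_to_cam']); R=W[:3,:3]; return -R.T@W[:3,3], R.T@c
def at(d,u,v,z,fish=False):
    o,r=ray(d,u,v,fish); return (o+r*(z-o[2])/r[2]).round(4)
def pix(d,p,fish=False):
    h=d['frame'].shape[0]; f=h/2/np.tan(np.radians(d['fov_y']/2)); W=np.array(d['world_to_cam']); c=W[:3,:3]@np.array(p)+W[:3,3]
    x,y,z=c[0],-c[1],-c[2]
    if fish:
        r=np.hypot(x,y); t=np.arctan2(r,z); return (d['cx']+f*t*x/r, d['cy']+f*t*y/r)
    return (d['cx']+f*x/z, d['cy']+f*y/z)
E
python3 - <<'E'
from h import *
a=save('scene','s0')['frame'];b=save('top','t0')['frame']
for n in('s0','t0'):
    d=load(n);print(n,{k:v for k,v in d.items() if k not in('frame',)})
print(observe())
E
```

```text
pics
s0 {'fov_y': 47.82485152684772, 'cx': 277.6115829385231, 'cy': 207.36178167898052, 'world_to_cam': array([[ 0.88960406, -0.45658945,  0.01143246, -0.65548111],
       [ 0.20671431,  0.42482365,  0.88135921, -0.07328755],
       [-0.4072761 , -0.78169748,  0.47230841, -1.16742335],
       [ 0.        ,  0.        ,  0.        ,  1.        ]])}
t0 {'fov_y': 56.44502056829733, 'cx': 278.3098401269345, 'cy': 205.03421945279177, 'world_to_cam': array([[ 1.45952201e-01, -9.89291372e-01,  7.32655081e-04,
        -3.60712979e-01],
       [ 9.63133082e-01,  1.42262115e-01,  2.28333433e-01,
        -5.45420395e-01],
       [-2.25992524e-01, -3.26201227e-02,  9.73582717e-01,
        -9.01023006e-01],
       [ 0.00000000e+00,  0.00000000e+00,  0.00000000e+00,
         1.00000000e+00]])}
{'time_s': 0.1, 'q': array([-7.89133653e+01,  2.18376203e+01,  7.43791115e+01,  7.11510271e-04,
        8.38577528e+01, -1.23356935e+01]), 'qvel': array([ 0.15038965, -0.15896524, -0.16557782, -0.02294525,  0.02897395,
        0.07938869]), 'joint_efforts': array([ 3.96964402e-03, -4.49220729e+01, -2.31655294e+01, -1.77074007e-04,
        3.64104548e-03, -4.31552309e-06]), 'position': array([ 0.2185822 , -0.50443796,  0.24477656]), 'tool_rot': array([[ 3.97504134e-01, -9.17600353e-01, -2.37864769e-04],
       [-9.17599508e-01, -3.97504099e-01,  1.27811446e-03],
       [-1.26735050e-03, -2.89791187e-04, -9.99999155e-01]]), 'ft_force': array([-0.81823728, -0.71244933, -0.11189398]), 'wrist_torque': array([-0.01855868,  0.04072857, -0.03037803]), 'grip_width': 0.08517459992262472}
```

View pics/s0.png

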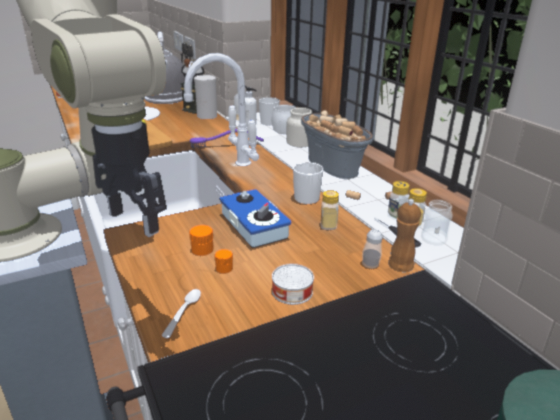

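View pics/t0.png

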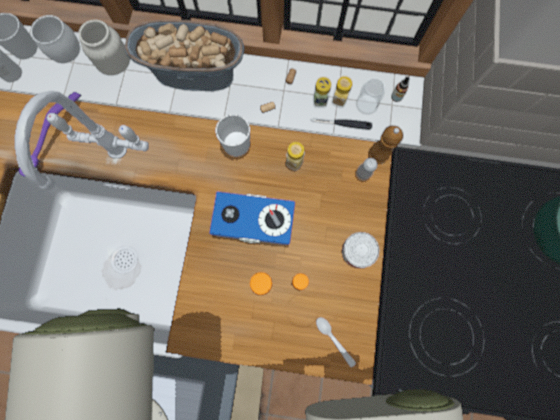

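Two orange caps are in view: a larger one at top (260,283) and a smaller one at top (300,282). I'll measure both and enlarge the box and caps.

Run:
```python
from h import *
crop('t0',200,185,320,305,5,'c1')
d=load('t0')
print(at(d,260,283,.04),at(d,300,282,.04))
for u in (250,271,292,308): print(u,at(d,u,283,.04))
print('stud',at(d,230,214,.077),'dial',at(d,274,219,.07))
s=load('s0'); print('scene proj', [np.round(pix(s,[*at(d,u,v,.04)[:2],0])) for u,v in((260,283),(300,282))])
```

```text
[ 0.4001 -0.2609  0.04  ] [ 0.4165 -0.3561  0.04  ]
250 [ 0.3965 -0.237   0.04  ]
271 [ 0.4039 -0.2872  0.04  ]
292 [ 0.4113 -0.3373  0.04  ]
308 [ 0.417  -0.3755  0.04  ]
stud [ 0.55   -0.1655  0.077 ] dial [ 0.5547 -0.2722  0.07  ]
scene proj [array([202., 250.]), array([223., 269.])]
```

View pics/c1.png

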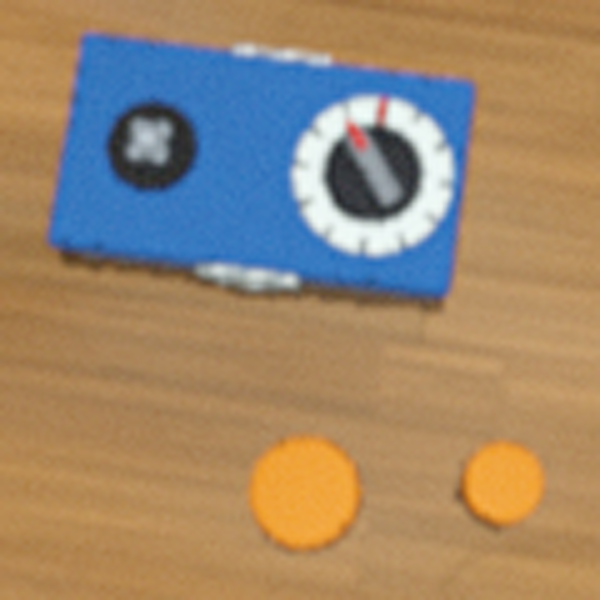

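The crop shows the small cap at crop (503,483), 83 px ≈ 39–40 mm across. The large one is ≈ 53 mm, so the small one is meant. Dial centre is about (373,173), pointer tip (352,127), zero mark (382,110), stud about (150,143).

Run:
```python
from h import *
d=load('t0')
P=lambda u,v,z: at(d,200+u/5-.4,185+v/5-.4,z)
C=[P(*c,.055) for c in((85,37),(473,80),(445,298),(50,245))]
print('corners',C); c=np.mean(C,0); print('c',c)
for a,b in((0,1),(3,2)): e=C[a]-C[b]; print('yaw of +y',np.degrees(np.arctan2(-e[0],e[1])),np.hypot(*e[:2]))
for a,b in((0,3),(1,2)): e=C[a]-C[b]; print('yaw +x',np.degrees(np.arctan2(e[1],e[0])),np.hypot(*e[:2]))
print('ring',P(374,176,.057),'stud seal',P(152,145,.06))
z1=P(382,122,.057);z0=P(384,98,.057);r=P(374,176,.057)
print('zero dir',np.degrees(np.arctan2(*( (z0-r)[[1,0]]))))
t=P(352,124,.075)-P(394,206,.083); print('ptr dir',np.degrees(np.arctan2(t[1],t[0])))
e=P(365,148,.083)-P(392,200,.083); print('bar dir',np.degrees(np.arctan2(e[1],e[0])))
print('cap',P(503,483,.04))
o=observe(); R=o['tool_rot']; print('toolx ang',np.degrees(np.arctan2(R[1,0],R[0,0])))
```

```text
corners [array([ 0.6048, -0.1191,  0.055 ]), array([ 0.6112, -0.3144,  0.055 ]), array([ 0.5011, -0.3159,  0.055 ]), array([ 0.4987, -0.1213,  0.055 ])]
c [ 0.55395  -0.217675  0.055   ]
yaw of +y 1.8769166004115545 0.19540483617351953
yaw of +y 0.7065924953503498 0.1946147990261789
yaw +x 1.1878666782186285 0.10612280621996388
yaw +x 0.780548160283523 0.11011021750954811
ring [ 0.5554 -0.2729  0.057 ] stud seal [ 0.5542 -0.1627  0.06  ]
zero dir 1.2986743193459618
ptr dir 34.40708096992717
bar dir 35.420700046151666
cap [ 0.4184 -0.3563  0.04  ]
toolx ang -66.577737812366
```

```bash
python3 -m crank '[0,0,0.02,0.0336,0.0232,-0.004,60, 0,0,0.02,0.0336,0.0232,-0.004,60, 0,0,0.02,0.0336,0.0232,-0.004,60, 0,0,0.02,0.0336,0.0232,-0.004,60, 0,0,0.02,0.0336,0.0232,-0.004,60, 0,0,0.02,0.0336,0.0232,-0.004,60, 0,0,0.02,0.0336,0.0232,-0.004,60, 0,0,0.02,0.0336,0.0232,-0.004,60, 0,0,0.02,0.0336,0.0232,-0.004,60, 0,0,0.02,0.0336,0.0232,-0.004,60, 0,0,0,0,0,0,60, 0,0,0,0,0,0,60, 0,0,0,0,0,0,60]' 40
python3 - <<'E'
from h import *
d=save('wrist','w1'); o=observe(); print(o['position'],o['tool_rot'],o['ft_force'],d['fov_y'])
im=d['frame']
for n,p in(('dial',[.5554,-.2727,.083]),('stud',[.5542,-.1627,.077]),('cap',[.4184,-.3563,.04])): print(n,pix(d,p,True))
E
python3 -c "
import cv2;i=cv2.imread('pics/w1.png');cv2.imwrite('pics/w1b.png',cv2.resize(i,(800,600),interpolation=cv2.INTER_CUBIC))"
```

```text
time_s: 1.4
position: [0.554, -0.2732, 0.2052]
tool_rot: [[0.571, -0.821, -0.0], [-0.821, -0.571, 0.0], [-0.0, 0.0, -1.0]]
ft_force: [-0.7, -1.1, 0.3]
grip_width: 0.0513
[ 0.55389    -0.27342093  0.20542092] [[ 5.70783163e-01 -8.21100803e-01 -2.27524242e-04]
 [-8.21100832e-01 -5.70783160e-01 -8.75384917e-05]
 [-5.79890799e-05  2.36785842e-04 -9.99999970e-01]] [-0.56602281 -1.27024572 -0.18285134] 65.70646984690485
dial (np.float64(278.23156082104254), np.float64(206.92014916940948))
stud (np.float64(166.24754206084398), np.float64(132.18903866325238))
cap (np.float64(269.7699428730967), np.float64(331.1977653151216))
```

View pics/w1b.png

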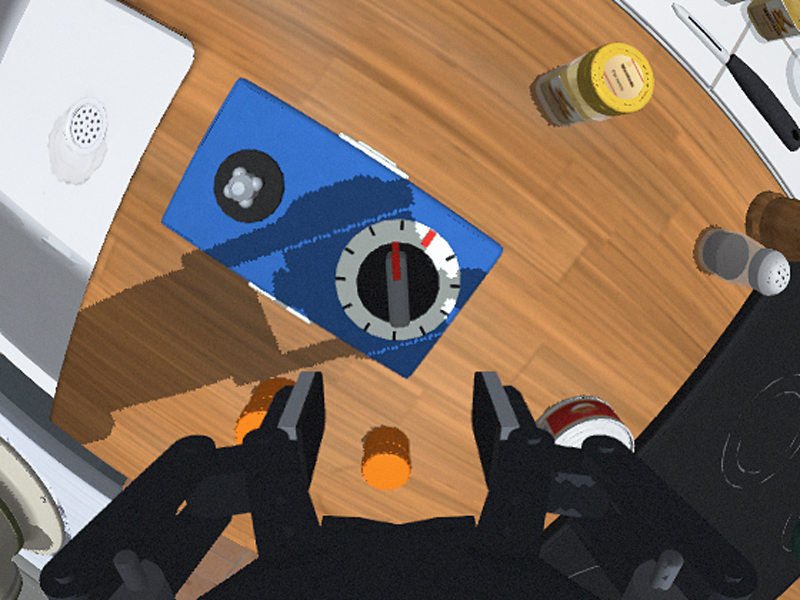

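The wrist view shows the bar from (394,245) to (400,325), ring centre about (398,280), zero mark (428,240), stud tip (237,187), and the small cap's top at (386,471).

Run:
```python
from h import *
d=load('w1'); k=1.42857
P=lambda u,v,z: at(d,(u+.5)/k-.5,(v+.5)/k-.5,z,True)
for e in((336,280,460,280),(398,219,398,341)): print('ring',P(*e[:2],.057),P(*e[2:],.057))
r=(P(336,280,.057)+P(460,280,.057)+P(398,219,.057)+P(398,341,.057))/4; print(r)
z=P(435,232,.057)-P(423,246,.057); z2=P(429,239,.057)-r
a=lambda e: np.degrees(np.arctan2(e[1],e[0]))
print('zero',a(z),a(z2)); e=P(395,262,.083)-P(401,326,.083); print('bar',a(e),a(P(395,245,.072)-r))
print('cap',P(386,471,.04),'edges',P(361,471,.04),P(411,471,.04),'studtip',P(237,187,.077),'seal',P(249,186,.06))
C=[P(*c,.055) for c in((241,79),(502,248),(407,377),(163,221))]
print(np.round(C,4),np.mean(C,0))
for i,j in((0,1),(3,2)): print(a(C[i]-C[j])-90)
for i,j in((0,3),(1,2)): print(a(C[i]-C[j]))
```

```text
ring [ 0.5355 -0.2401  0.057 ] [ 0.5793 -0.303   0.057 ]
ring [ 0.5883 -0.25    0.057 ] [ 0.524  -0.2948  0.057 ]
[ 0.556775 -0.271975  0.057   ]
zero -4.594253331266455 -0.5778276815183684
bar 39.960686190833265 38.86189343493135
cap [ 0.4206 -0.3552  0.04  ] edges [ 0.409  -0.3391  0.04  ] [ 0.4319 -0.3714  0.04  ] studtip [ 0.555  -0.1617  0.077 ] seal [ 0.5554 -0.1635  0.06  ]
[[ 0.6073 -0.1208  0.055 ]
 [ 0.6107 -0.3128  0.055 ]
 [ 0.5053 -0.3151  0.055 ]
 [ 0.5029 -0.1217  0.055 ]] [ 0.55655 -0.2176   0.055  ]
1.0145067263564016
0.7109762814123712
0.493916898618755
1.2500890099504036
```

```bash
python3 -m crank '[0,0,0.025,0.0015,0.0005,-0.03,60, 0,0,0.025,0.001,0.0005,-0.03,60, 0,0,0,0,0,-0.03,60, 0,0,0,0,0,-0.02,60, 0,0,0,0,0,-0.01,60, 0,0,0,0,0,-0.005,60, 0,0,0,0,0,0,60, 0,0,0,0,0,0,10, 0,0,0,0,0,0,0, 0,0,0,0,0,0,0, 0,0,0,0,0,0,0, 0,0,0,0,0,0,0, 0,0,0,0,0,0,0]' 40
```

```text
time_s: 2.75
position: [0.5568, -0.271, 0.0813]
tool_rot: [[0.612, -0.791, -0.001], [-0.791, -0.612, 0.001], [-0.001, 0.0, -1.0]]
ft_force: [-3.8, 4.4, 6.5]
grip_width: 0.011
```

```bash
python3 -m crank '[0,0,-0.04,-0.0005,0.0008,0,0, 0,0,-0.08,0,0,0,0, 0,0,-0.08,0,0,0,0, 0,0,-0.08,0,0,0,0, 0,0,-0.08,0,0,0,0, 0,0,-0.08,0,0,0,0, 0,0,-0.08,0,0,0,0, 0,0,-0.08,0,0,0,0, 0,0,-0.04,0,0,0,0, 0,0,0,0,0,0,0, 0,0,0,0,0,0,0, 0,0,0,0,0,0,0]'
python3 - <<'E'
from h import *
d=save('wrist','w2'); o=observe();print(np.degrees(np.arctan2(o['tool_rot'][1,0],o['tool_rot'][0,0])),o['wrist_torque'])
print(pix(d,[.5565,-.272,.07],True))
i=d['frame'][:,:,::-1]; cv2.imwrite('pics/w2b.png',cv2.resize(i,(800,600),interpolation=cv2.INTER_CUBIC))
E
```

```text
time_s: 3.95
position: [0.5568, -0.2714, 0.0813]
tool_rot: [[0.02, -1.0, 0.001], [-1.0, -0.02, -0.002], [0.002, -0.001, -1.0]]
ft_force: [-1.4, -1.4, 5.5]
grip_width: 0.0113
-88.84827266599356 [-0.30756393  0.31105289 -0.0133255 ]
(np.float64(278.3493784443058), np.float64(277.84655233816363))
```

View pics/w2b.png

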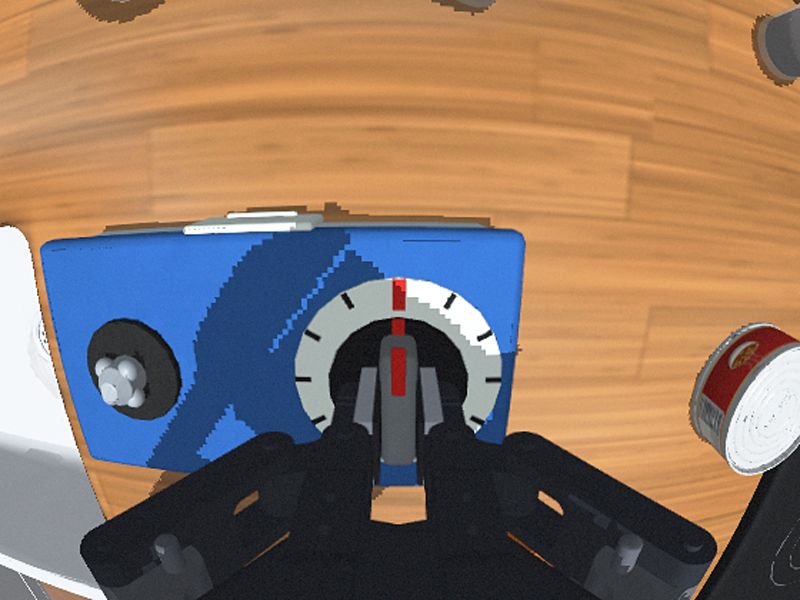

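The pointer (398,326) is in line with the zero mark (399,294), so the dial is at zero. Next I release it, rise, and go over the small cap.

```bash
python3 -m crank '[0,0,0,0,0,0,35, 0,0,0,0,0,0,35, 0,0,0,0,0,0,35, 0,0,0,0,0,0.01,35, 0,0,0,0,0,0.03,35, 0,0,0,0,0,0.04,60, 0,0,0,-0.0273,-0.0168,0,60, 0,0,0,-0.0273,-0.0168,0,60, 0,0,0,-0.0273,-0.0168,0,60, 0,0,0,-0.0273,-0.0168,0,60, 0,0,0,-0.0273,-0.0168,0,60, 0,0,0,0,0,0,60, 0,0,0,0,0,0,60, 0,0,0,0,0,0,60]'
python3 - <<'E'
from h import *
d=save('wrist','w3'); t=save('top','t3'); o=observe();print(o['ft_force'])
print(pix(d,[.4205,-.3555,.04],True),pix(d,[.5554,-.1625,.077],True))
i=d['frame'][:,:,::-1]; cv2.imwrite('pics/w3b.png',cv2.resize(i,(800,600),interpolation=cv2.INTER_CUBIC))
E
```

```text
time_s: 5.4
position: [0.4208, -0.3545, 0.1607]
tool_rot: [[0.02, -1.0, 0.001], [-1.0, -0.02, -0.0], [0.0, -0.001, -1.0]]
ft_force: [1.2, -0.1, 0.4]
grip_width: 0.0509
[ 0.20490548 -1.05214765  0.10288006]
(np.float64(278.84463161426476), np.float64(210.14758711484973)) (np.float64(34.939656832458496), np.float64(55.31164000533758))
```

View pics/w3b.png

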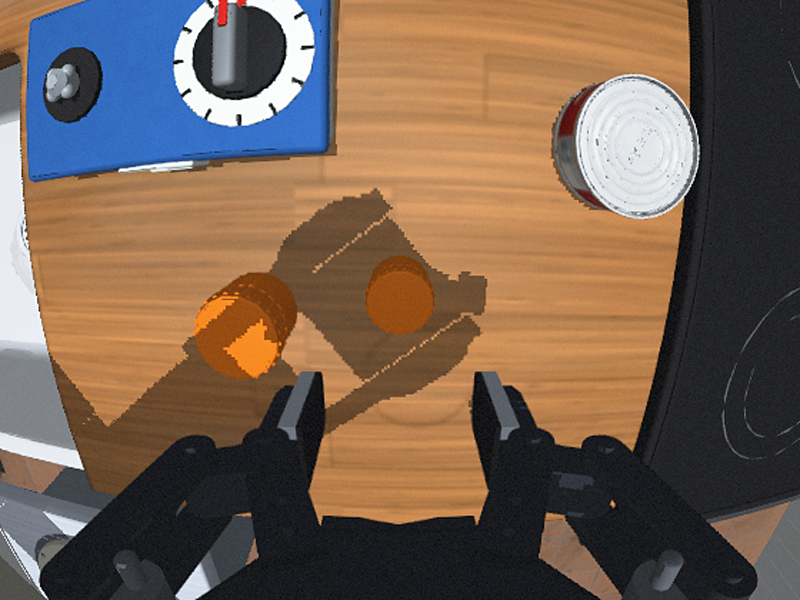

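Run:
```python
from h import *
d=load('w3'); k=1.42857
P=lambda u,v,z: at(d,(u+.5)/k-.5,(v+.5)/k-.5,z,True)
print(P(400,301,.04),P(366,301,.04),P(434,301,.04),P(400,334,.04),'large near edge',P(297,300,.0))
```

```text
[ 0.4202 -0.3563  0.04  ] [ 0.4198 -0.3372  0.04  ] [ 0.4206 -0.3754  0.04  ] [ 0.4003 -0.3567  0.04  ] large near edge [ 0.4068 -0.2886  0.    ]
```

```bash
python3 -m crank '[0,0,0,-0.0006,-0.0015,-0.03,60, 0,0,0,0,0,-0.04,60, 0,0,0,0,0,-0.04,60, 0,0,0,0,0,-0.018,60, 0,0,0,0,0,-0.01,60, 0,0,0,0,0,0,60, 0,0,0,0,0,0,30, 0,0,0,0,0,0,30, 0,0,0,0,0,0,20, 0,0,0,0,0,0,20, 0,0,0,0,0,0,20, 0,0,0,0,0,0,20]' 100
python3 - <<'E'
from h import *
d=save('wrist','w4'); o=observe();print(o['position'],o['ft_force'])
i=d['frame'][:,:,::-1]; cv2.imwrite('pics/w4b.png',cv2.resize(i,(800,600),interpolation=cv2.INTER_CUBIC))
E
```

```text
time_s: 6.7
position: [0.4201, -0.3569, 0.0236]
tool_rot: [[0.019, -1.0, 0.002], [-1.0, -0.019, -0.002], [0.002, -0.002, -1.0]]
ft_force: [1.2, 1.6, 7.2]
grip_width: 0.0366
[ 0.42010156 -0.35684664  0.02364179] [1.14619723 1.48704965 7.55844437]
```

View pics/w4b.png

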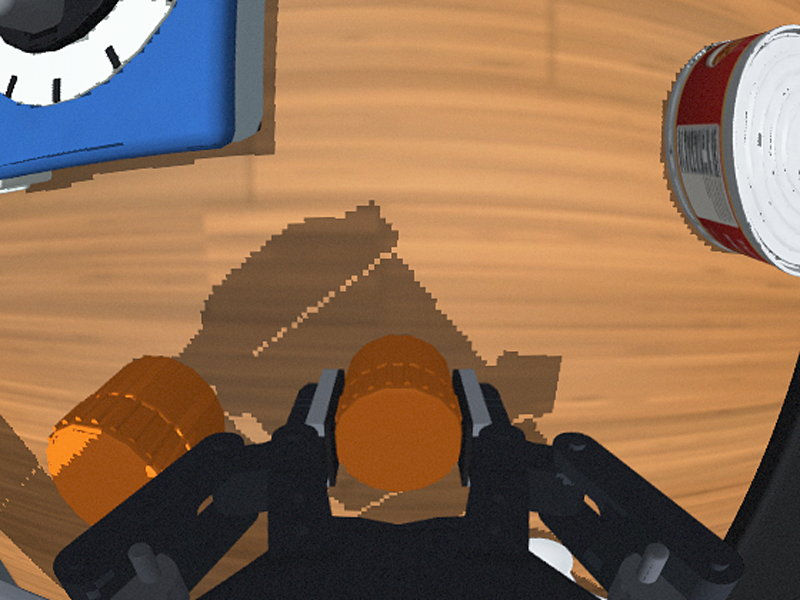

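```bash
python3 -m crank '[0,0,0,0,0,0.02,20, 0,0,0,0,0,0.05,20, 0,0,0,0,0,0.05,20, 0,0,0,0.0225,0.0325,0,20, 0,0,0,0.0225,0.0325,0,20, 0,0,0,0.0225,0.0325,0,20, 0,0,0,0.0225,0.0325,0,20, 0,0,0,0.0225,0.0325,0,20, 0,0,0,0.0225,0.0325,0,20, 0,0,0,0,0,-0.01,20, 0,0,0,0,0,0,20, 0,0,0,0,0,0,20, 0,0,0,0,0,0,20]'
python3 - <<'E'
from h import *
k=1.42857
for n,u,v,z in(('w2',134,369,.06),('w3',73,85,.06),('w4',398.5,437,.04),('w2',117,384,.077),('w3',58,82,.077)):
    d=load(n); print(n,at(d,(u+.5)/k-.5,(v+.5)/k-.5,z,True))
d=save('wrist','w5'); o=observe();print(o['position'],o['ft_force'],o['wrist_torque'])
s=save('scene','s5')
p=pix(s,[.555,-.162,.08]);print(p)
a=cv2.resize(d['frame'][:,:,::-1],(460,345)); u,v=int(p[0]),int(p[1])
b=cv2.resize(s['frame'][v-43:v+43,u-40:u+40,::-1],(320,345),interpolation=cv2.INTER_CUBIC)
cv2.imwrite('pics/m5.png',np.hstack([a,b]))
E
```

```text
time_s: 8.05
position: [0.5542, -0.1624, 0.1327]
tool_rot: [[0.017, -1.0, 0.0], [-1.0, -0.017, -0.0], [0.0, -0.0, -1.0]]
ft_force: [-0.5, -0.0, -0.5]
grip_width: 0.0366
w2 [ 0.557  -0.1658  0.06  ]
w3 [ 0.5527 -0.1665  0.06  ]
w4 [ 0.4221 -0.3576  0.04  ]
w2 [ 0.559  -0.1681  0.077 ]
w3 [ 0.5526 -0.1689  0.077 ]
[ 0.55422669 -0.16238106  0.13276117] [-1.11346378  0.508397   -0.27178402] [0.00199887 0.01590436 0.00782761]
(np.float64(244.1364694153508), np.float64(190.74298655181968))
```

View pics/m5.png

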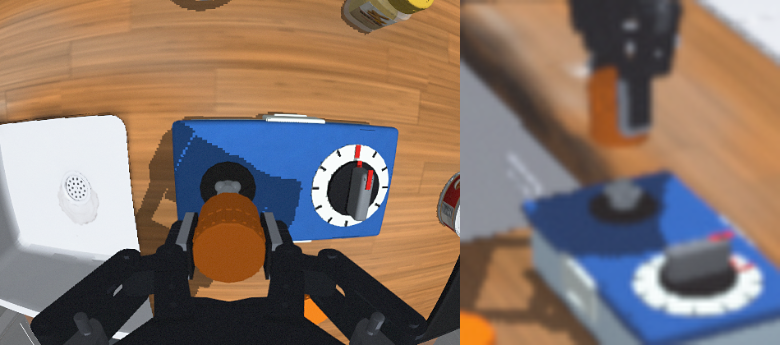

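The dial's bar looks slanted in this view. I'll check with an enlarged crop whether that's parallax, before pressing.

Run:
```python
from h import *
k=560/460
u,v=int(351*k),int(185*k)
crop('w5',u-50,v-60,u+50,v+60,5,'c5'); print(u-50,v-60)
d=load('w5'); c=np.array([.5565,-.272])
for a in(-15,-10,0,10):
    t=np.radians(1+a); e=np.array([np.cos(t),np.sin(t)])
    print(a,[np.round((np.array(pix(d,[*(c+r*e),z],True))-[u-50,v-60])*5) for r,z in((36,.057),(24,.063),(21,.083),(-21,.083)) for r in[r/1000]])
```

```text
377 165
-15 [array([349.,  82.]), array([339., 172.]), array([401., 237.]), array([279., 525.])]
-10 [array([331.,  76.]), array([328., 169.]), array([390., 234.]), array([290., 526.])]
0 [array([294.,  71.]), array([302., 166.]), array([367., 232.]), array([312., 527.])]
10 [array([254.,  74.]), array([276., 168.]), array([343., 234.]), array([335., 523.])]
```

View pics/c5.png

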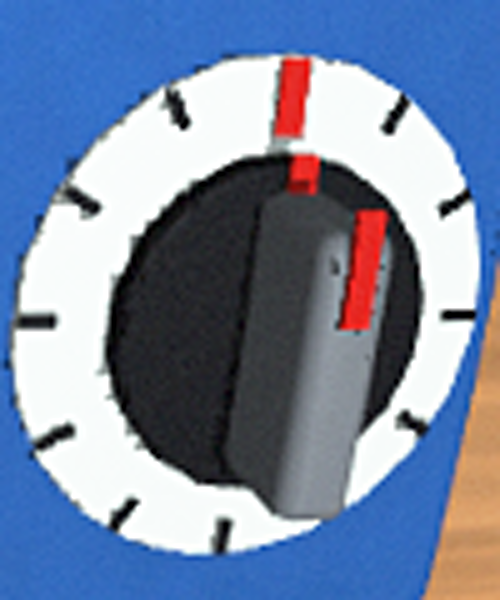

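The crop shows zero mark (294,75), pointer (304,172) and bar tail (312,515). The prediction for 0° was 294/302/312, so the dial is at zero within about 1° and the slant was parallax. Next I refine the stud against the hovering cap.

Run:
```python
from h import *
d=load('w5');im=d['frame'].astype(int)
k=560/460
for v in (216,222,228):
    row=im[v,225:330]; dark=np.where(row.max(1)<45)[0]+225; print(v,dark.min() if len(dark) else 0,dark.max() if len(dark) else 0, at(d,dark.min()-.5,v,.06,True),at(d,dark.max()+.5,v,.06,True))
col=im[185:230,278]; print(col.tolist()[::2])
for y in(-.161,-.1625,-.164): print(y,pix(d,[.555,y,.06],True),pix(d,[.555+.023,y,.06],True),pix(d,[.555,y,.077],True))
crop('w5',225,185,330,260,6,'c6')
```

```text
216 246 308 [ 0.5647 -0.1414  0.06  ] [ 0.5654 -0.1825  0.06  ]
222 245 309 [ 0.5605 -0.1407  0.06  ] [ 0.5612 -0.1833  0.06  ]
228 244 310 [ 0.5562 -0.1399  0.06  ] [ 0.557  -0.1842  0.06  ]
[[60, 117, 201], [26, 57, 104], [31, 60, 105], [30, 62, 107], [27, 58, 104], [26, 60, 106], [25, 21, 18], [20, 20, 21], [29, 22, 25], [29, 30, 29], [38, 37, 37], [21, 26, 21], [28, 28, 27], [26, 29, 26], [25, 27, 29], [27, 26, 24], [24, 27, 27], [49, 52, 55], [83, 88, 93], [81, 88, 92], [86, 92, 96], [101, 104, 112], [101, 108, 111]]
-0.161 (np.float64(275.3296390636476), np.float64(230.3381638209388)) (np.float64(275.8533872857074), np.float64(196.71324742720208)) (np.float64(275.09788996689963), np.float64(240.34326066541436))
-0.1625 (np.float64(277.59939375892384), np.float64(230.37526268298322)) (np.float64(278.20103614770875), np.float64(196.75223841305177)) (np.float64(277.5490661232935), np.float64(240.38312366999924))
-0.164 (np.float64(279.86902237094847), np.float64(230.41174102407226)) (np.float64(280.5485258782201), np.float64(196.79173324576632)) (np.float64(280.00008873138864), np.float64(240.42188501406915))
```

View pics/c6.png

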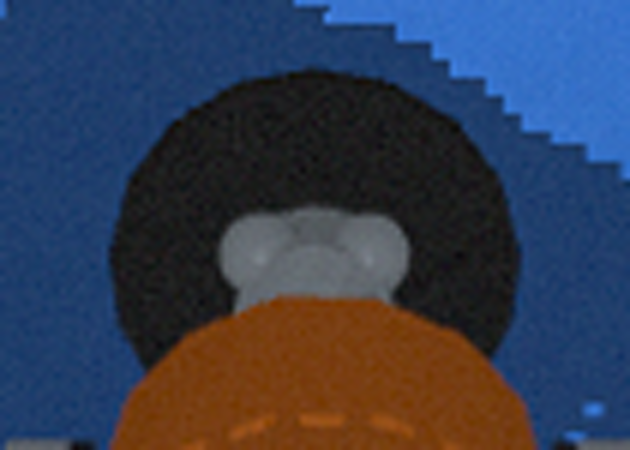

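Seal edges 110–519 and top 70 in the crop put the stud at (0.555, -0.1623), and the hovering cap is within about 1 mm. I descend to just above the balls.

```bash
python3 -m crank '[0,0,0,0.0003,0.0005,-0.01,20, 0,0,0,0,0,-0.01,20, 0,0,0,0,0,-0.008,20, 0,0,0,0,0,-0.005,20, 0,0,0,0,0,-0.003,20, 0,0,0,0,0,0,20, 0,0,0,0,0,0,20]' 120; python3 -m crank '[0,0,0,0,0,-0.001,20, 0,0,0,0,0,-0.001,20, 0,0,0,0,0,-0.001,20, 0,0,0,0,0,-0.001,20, 0,0,0,0,0,0,20]'
```

```text
time_s: 8.85
position: [0.555, -0.1609, 0.0965]
tool_rot: [[0.019, -1.0, 0.0], [-1.0, -0.019, -0.0], [0.0, -0.0, -1.0]]
ft_force: [0.3, -0.6, -0.8]
grip_width: 0.0363
time_s: 9.35
position: [0.5555, -0.1613, 0.0931]
tool_rot: [[0.019, -1.0, 0.002], [-1.0, -0.019, -0.001], [0.001, -0.002, -1.0]]
ft_force: [0.7, -0.2, 4.0]
grip_width: 0.0362
```

Ball contact starts about where expected (rim ≈ 0.070). I keep pressing in small steps.

```bash
python3 -m crank '[0,0,0,0,0,-0.001,20, 0,0,0,0,0,-0.001,20, 0,0,0,0,0,0,20]'; python3 -m crank '[0,0,0,0,0,-0.001,20, 0,0,0,0,0,-0.001,20, 0,0,0,0,0,0,20]';python3 -m crank '[0,0,0,0,0,-0.001,20, 0,0,0,0,0,-0.001,20, 0,0,0,0,0,0,20]'; python3 -m crank '[0,0,0,0,0,-0.001,20, 0,0,0,0,0,-0.001,20, 0,0,0,0,0,0,20]'
```

```text
time_s: 9.65
position: [0.5557, -0.1614, 0.0919]
tool_rot: [[0.019, -1.0, 0.003], [-1.0, -0.019, -0.002], [0.002, -0.003, -1.0]]
ft_force: [0.1, -0.7, 10.0]
grip_width: 0.0364
time_s: 9.95
position: [0.5557, -0.1614, 0.0897]
tool_rot: [[0.019, -1.0, 0.003], [-1.0, -0.019, -0.002], [0.002, -0.003, -1.0]]
ft_force: [0.5, -0.8, 7.4]
grip_width: 0.0368
time_s: 10.25
position: [0.5551, -0.1611, 0.0858]
tool_rot: [[0.019, -1.0, 0.001], [-1.0, -0.019, -0.0], [0.0, -0.001, -1.0]]
ft_force: [5.7, -2.3, -7.3]
grip_width: 0.0359
time_s: 10.55
position: [0.5545, -0.1607, 0.0838]
tool_rot: [[0.019, -1.0, -0.001], [-1.0, -0.019, 0.001], [-0.001, 0.001, -1.0]]
ft_force: [2.6, -1.1, -7.0]
grip_width: 0.0361
```

The click happened: the force peaked near 10 N, dropped, and reversed to -7 N. Now I press on into the seal.

```bash
python3 -m crank '[0,0,0,0,0,-0.001,20, 0,0,0,0,0,-0.001,20, 0,0,0,0,0,0,20]'; python3 -m crank '[0,0,0,0,0,-0.001,20, 0,0,0,0,0,0,20, 0,0,0,0,0,0,20]';python3 -m crank '[0,0,0,0,0,-0.001,20, 0,0,0,0,0,0,20, 0,0,0,0,0,0,20]'; python3 -m crank '[0,0,0,0,0,-0.001,20, 0,0,0,0,0,0,20, 0,0,0,0,0,0,20]'
```

```text
time_s: 10.85
position: [0.5546, -0.1607, 0.0827]
tool_rot: [[0.019, -1.0, -0.0], [-1.0, -0.019, 0.0], [-0.0, 0.0, -1.0]]
ft_force: [-0.5, 0.5, 2.9]
grip_width: 0.0361
time_s: 11.15
position: [0.5546, -0.1607, 0.0818]
tool_rot: [[0.019, -1.0, -0.0], [-1.0, -0.019, 0.0], [-0.0, 0.0, -1.0]]
ft_force: [-1.6, -0.3, 6.1]
grip_width: 0.0362
time_s: 11.45
position: [0.5546, -0.1607, 0.0811]
tool_rot: [[0.019, -1.0, 0.0], [-1.0, -0.019, -0.0], [0.0, -0.0, -1.0]]
ft_force: [-2.3, 0.8, 8.4]
grip_width: 0.0363
time_s: 11.75
position: [0.5547, -0.1607, 0.0804]
tool_rot: [[0.019, -1.0, 0.0], [-1.0, -0.019, -0.0], [0.0, -0.0, -1.0]]
ft_force: [-3.3, 1.8, 10.5]
grip_width: 0.0362
```

```bash
python3 -m crank '[0,0,0,0,0,-0.001,20, 0,0,0,0,0,0,20, 0,0,0,0,0,0,20]'; python3 -m crank '[0,0,0,0,0,-0.001,20, 0,0,0,0,0,0,20, 0,0,0,0,0,0,20]'; python3 -m crank '[0,0,0,0,0,0,20, 0,0,0,0,0,0,20, 0,0,0,0,0,0,20, 0,0,0,0,0,0,20, 0,0,0,0,0,0,20, 0,0,0,0,0,0,20, 0,0,0,0,0,0,20, 0,0,0,0,0,0,20, 0,0,0,0,0,0,20, 0,0,0,0,0,0,20]'
python3 - <<'E'
from h import *
d=save('wrist','w9'); t=save('top','t9');s=save('scene','s9')
a=cv2.resize(d['frame'][:,:,::-1],(440,330))
b=cv2.resize(t['frame'][100:285,190:405,::-1],(360,310));c=cv2.resize(d['frame'][150:330,360:520,::-1],(240,270),interpolation=cv2.INTER_CUBIC)
p=s['frame'][150:270,200:350,::-1];e=cv2.resize(p,(338,270),interpolation=cv2.INTER_CUBIC)
m=np.zeros((600,800,3),np.uint8);m[:330,:440]=a;m[:310,440:]=b;m[330:,:240]=c;m[330:,240:578]=e
cv2.imwrite('pics/m9.png',m)
E
```

```text
time_s: 12.05
position: [0.5547, -0.1607, 0.0797]
tool_rot: [[0.019, -1.0, 0.0], [-1.0, -0.019, -0.0], [0.0, -0.0, -1.0]]
ft_force: [-4.2, 1.5, 13.0]
grip_width: 0.0362
time_s: 12.35
position: [0.5547, -0.1607, 0.0795]
tool_rot: [[0.019, -1.0, 0.001], [-1.0, -0.019, -0.001], [0.001, -0.001, -1.0]]
ft_force: [-6.8, 3.6, 20.1]
grip_width: 0.0366
time_s: 13.35
position: [0.5547, -0.1607, 0.0795]
tool_rot: [[0.019, -1.0, 0.001], [-1.0, -0.019, -0.001], [0.001, -0.001, -1.0]]
ft_force: [-7.0, 4.4, 20.0]
grip_width: 0.0365
```

View pics/m9.png

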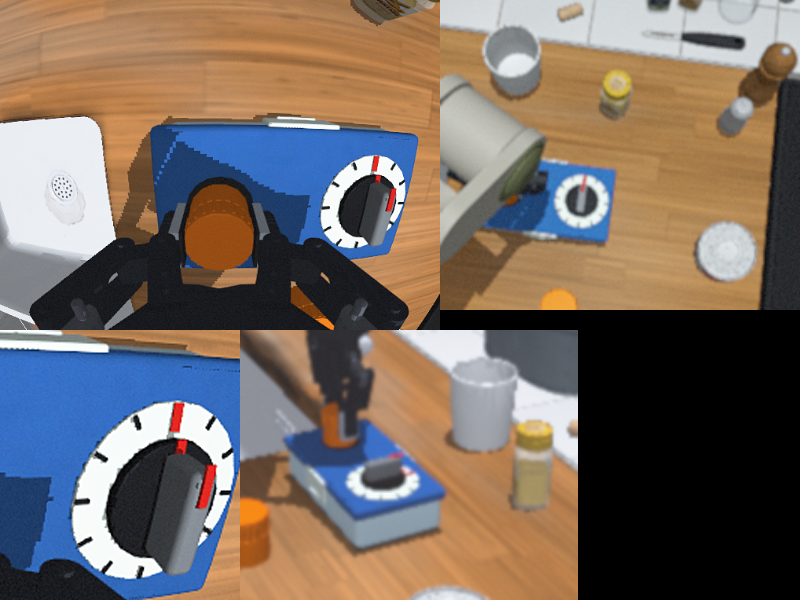

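The cap sits down on the seal at (220,225). The dial pointer is still at the zero mark (378,165), and the jar, tin and beaker are standing where they were. The seal is at its stop, with the force rising from 13 to 20 N and holding steady for 1 s.

```bash
python3 -c "
from rig import *
print(close_job())"
```

```text
the job is handed in; nothing more can be done
None
```

I finished the job in the order asked and handed it in at about 13.5 s, with the gripper still holding the cap pressed down.

- **Dial:** I turned it about 37° clockwise. After the press, the pointer still lined up with the red zero mark. Before the press I measured it as within about 1° of zero.
- **Cap:** I used the 39 mm one of the two orange caps. Pressing it over the stud took about 10 N at the highest reading, then the force dropped and reversed to -7 N at the click.
- **Seal:** I pressed on about 4 mm past the click to the end of the seal's travel. The push held steady at 20 N for the last second at 120 N grip, with no sign of the cap slipping.
- **Jar, tin and beaker:** all three are standing where they were in the last pictures.

Two checks disagreed:
- **Stud position:** two slanted wrist views put the stud 3–6 mm off. I went with the closer views and where the dial was gripped, and the cap went on at that spot.
- **Side force:** about 8 N sideways was left on the cap at the end, and it was steady.

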